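Clear the slats onto the drying pile and crack open the airtight curing box

TASK

Take the two oiled slats off the lid of the airtight curing box and stack them on the drying pile as its third layer: crosswise on the top pair, spaced and lined up like the bottom pair, without shifting the pile. Then pull up the box lid, break it free from its sticky rubber seal without letting it jump wide open, and hold it about a finger's width (20 mm) ajar at the front so that the fumes can drift out. Finish still holding the lid like that; leave the coffee cup, the pencil pot and the eraser alone.

Things in the scene. Friction and masses are not known exactly. Their poses are not given: they have to be found in the camera images.
- curing_box: airtight plastic box, 230 mm deep (x), 280 mm wide (y), stands firmly (does not move): white tub, grey lid hinged along the far edge. Origin on the table under its centre; x from handle side to hinge side, y along the hinge, z up. Rim 108 mm high, lid plate 12 mm thick: closed lid's top is 120 mm above the table. Front latches already undone, hanging down
- lid: grey lid, 280 mm wide, 0.5 to 0.65 kg, hinged to the box at the back; origin mid hinge axis, 119 mm behind the box centre, 108 mm above the table; x away from the handle, y along the hinge. Its 12 mm deep skirt sticks on the tub's rubber seal: 12 to 20 N straight up at the handle, most at first, free after 8 mm of lift; then only its weight is left (3 to 4 N). Let go, it drops to about 5 mm ajar
- lid_front (a point): middle of the lid's front edge, level with the underside of the lid plate, 236 mm from the hinge axis; 108 mm above the table when shut, so 128 mm when the lid is 20 mm ajar (0.085 rad)
- pull_bar (a point): centre of the bar of the lid's steel bow handle, where to grip it: round bar of 10 mm diameter, 100 mm long, parallel to the hinge, on two end posts, 30 mm behind the lid's front edge; 35 mm above the lid's top (155 mm above the table when shut), 206 mm in front of the hinge axis and 47 mm above it; y along the bar, x towards the hinge, z normal to the lid
- slat_1: loose flat birch slat, 120 x 24 x 12 mm, 24 g; origin at the centre of its underside, x along its length, y across its width, z up (turned half round it is the same). It lies on the lid, behind the handle, roughly at right angles to the handle bar, on the +y side of the box
- slat_2: loose flat birch slat, 120 x 24 x 12 mm, 24 g; origin at the centre of its underside, x along its length, y across its width, z up (turned half round it is the same). It lies on the lid, behind the handle, roughly at right angles to the handle bar, on the -y side of the box
- drying_mat: square white silicone mat, 180 x 180 x 6 mm, fixed on the table, the drying pile in its middle; origin at table height under its centre. Bottom pair of slats along its x, centre lines 36 mm to either side of its centre; second pair on them along its y, spaced alike. The top of the second pair is 30 mm above the table: the third layer goes there, along the mat's x
- low_1: loose flat birch slat, 120 x 24 x 12 mm, 24 g; origin at the centre of its underside, x along its length, y across its width, z up (turned half round it is the same). Bottom pair of the pile, +y side of the mat
- low_2: loose flat birch slat, 120 x 24 x 12 mm, 24 g; origin at the centre of its underside, x along its length, y across its width, z up (turned half round it is the same). Bottom pair of the pile, -y side of the mat
- mid_1: loose flat birch slat, 120 x 24 x 12 mm, 24 g; origin at the centre of its underside, x along its length, y across its width, z up (turned half round it is the same). Second pair of the pile, +x side of the mat, lying along the mat's y
- mid_2: loose flat birch slat, 120 x 24 x 12 mm, 24 g; origin at the centre of its underside, x along its length, y across its width, z up (turned half round it is the same). Second pair of the pile, -x side of the mat, lying along the mat's y
- coffee_cup: bystander: brown paper coffee cup with black lid, 88 mm wide, 112 mm tall; origin at the centre of its base
- pencil_pot: bystander: white pot of coloured pencils, 78 mm wide, about 165 mm tall with the pencils; origin at the centre of its base
- eraser: bystander: white eraser in a paper sleeve, 22 x 55 x 12 mm; origin at the centre of its underside

How it is judged:
On the way, in this order (a step that is already met when the one before it is completed fails the run):
1. with the lid still shut, both slats lie as the third layer of the pile (z of slat_1 in the frame of drying_mat between 0.026 and 0.034 m and x of slat_1 in the frame of drying_mat between -0.018 and 0.018 m and (y of slat_1 in the frame of drying_mat between 0.022 and 0.05 m or y of slat_1 in the frame of drying_mat between -0.05 and -0.022 m) and angle between the x axis of each of slat_1, slat_2 and the x axis of drying_mat, either way round below 0.17 rad and linear speed of each of slat_1, slat_2 below 0.02 m/s and z of slat_2 in the frame of drying_mat between 0.026 and 0.034 m and x of slat_2 in the frame of drying_mat between -0.018 and 0.018 m and (y of slat_2 in the frame of drying_mat between 0.022 and 0.05 m or y of slat_2 in the frame of drying_mat between -0.05 and -0.022 m) and distance between slat_1 and slat_2 above 0.044 m and z of lid_front in the frame of curing_box below 0.112 m and contact force between the fingers and slat_1 below 0.2 N and contact force between the fingers and slat_2 below 0.2 N), for 0.2 s.
2. the lid has broken free of its seal, pulled by the fingers (z of lid_front in the frame of curing_box above 0.117 m and contact force between the fingers and lid above 1 N), for 0.1 s.
At the end, for the whole second after the job is handed in: Third layer: both slats at rest along the bottom pair (10 deg), ends within 18 mm, centre lines 22-50 mm either side of the mat centre; lower slats within 15 mm, bystanders within 30 mm of their start; fingers hold the lid still, 10-33 mm open in front (z of slat_1 in the frame of drying_mat between 0.026 and 0.034 m and x of slat_1 in the frame of drying_mat between -0.018 and 0.018 m and (y of slat_1 in the frame of drying_mat between 0.022 and 0.05 m or y of slat_1 in the frame of drying_mat between -0.05 and -0.022 m) and angle between the x axis of each of slat_1, slat_2 and the x axis of drying_mat, either way round below 0.17 rad and linear speed of each of slat_1, slat_2 below 0.02 m/s and z of slat_2 in the frame of drying_mat between 0.026 and 0.034 m and x of slat_2 in the frame of drying_mat between -0.018 and 0.018 m and (y of slat_2 in the frame of drying_mat between 0.022 and 0.05 m or y of slat_2 in the frame of drying_mat between -0.05 and -0.022 m) and distance between slat_1 and slat_2 above 0.044 m and distance of each of low_1, low_2, mid_1, mid_2 from where it was at the start of the episode below 0.015 m and distance of each of coffee_cup, pencil_pot, eraser from where it was at the start of the episode below 0.03 m and z of lid_front in the frame of curing_box between 0.118 and 0.141 m and angular speed of lid below 0.1 rad/s and contact force between the fingers and lid above 1 N); the arm keeps its last pose, push and grip.
It fails at once if the lid jumps more than about 65 mm open at the front (z of lid_front in the frame of curing_box above 0.175 m).
It fails at once if the coffee cup is pushed away or tipped (distance of coffee_cup from where it was at the start of the episode above 0.03 m or angle between coffee_cup's own z axis and vertical above 0.3 rad).
It fails at once if the pencil pot is pushed away or tipped (distance of pencil_pot from where it was at the start of the episode above 0.03 m or angle between pencil_pot's own z axis and vertical above 0.3 rad).
It fails at once if the eraser is pushed away or tipped (distance of eraser from where it was at the start of the episode above 0.03 m or angle between eraser's own z axis and vertical above 0.3 rad).
It also fails if it takes over 64 s, if anything falls off the work surface, if the arm or the gripper's body presses on something with over 40 N, if the wrist force passes 120 N, or if a joint passes its speed limit or range.

ROBOT

A 7-joint arm with a two-finger parallel gripper is mounted at the origin on the work surface. World frame = base frame: x ahead of the robot, y to its left, z up, the work surface at z = 0. Lengths are in m, angles in rad, forces in N, time in s.
With the tool pointing down it reaches from about 0.375 to 0.925 m from the base axis. Payload 3.1 kg.
Tool frame: the origin (TCP) lies on the centre line of the jaws, within the pads' length; the fingertips stand 14 mm ahead of it and the grasp point (between the pads) lies 5 mm behind it; z points along the fingers, y is the line along which they close (so a half turn about z gives the same grasp; the last joint's range is limited). The gripper opens to 85 mm and grips with 20 to 120 N. Pads are 22 mm wide; open, the fingers measure 114 mm over their backs; the gripper's body (76 mm by 85 mm) begins 54 mm behind the grasp point. The pads swing forward as they close: fully open they stand 13 mm farther back than shut.
Start: joints at [1.205, 0.383, 0.044, 1.598, -0.018, 1.161, -0.05], TCP at [0.172, -0.627, 0.245] pointing down, gripper open.
Joint ranges: [-2.61, 2.61], [-0.41, 2.15], [-1.48, 1.57], [0, 2.5], [-1.57, 4.71], [0.05, 1.97], [-2.85, 2.85]. Speed limits (rad/s): [2.79, 2.79, 3.14, 3.14, 3.14, 3.14, 3.14].

INTERFACE

Orientations are given as a unit quaternion [x, y, z, w].
In Python, from bench import ctrl gives the robot as it stands. Calls block until the motion is done:
- ctrl.move_ptp(position, orientation): joint-space move of the TCP to a pose.
- ctrl.movel(position, orientation=None, speed=0.15): straight line of the TCP; orientation=None keeps the orientation; speed is the mean speed in m/s.
- ctrl.move_j(angles): joint-space move.
- ctrl.move_gripper(opening, effort=None): finger opening in m; effort is the grip in N (None keeps the last); returns when the fingers have stopped.
- ctrl.pause(seconds).
- ctrl.inverse_kinematics(position, orientation): joint angles nearest the present ones, or None.
- ctrl.read_camera(name): name is "scene" or "side" or "wrist"; returns (picture, depth): 480x640x3 uint8, red, green, blue; 480x640 float32, m along the optical axis (not along the pixel's ray), 0 where there is no reading.
- ctrl.camera_params(name): a dict with "K" (3x3 intrinsics, pixels), "camera_from_world" (4x4, takes a point from world to camera coordinates). Camera axes: x right, y down, z forward; pixel columns grow to the right and rows downward; lengths in m; the calibration is good to about 2 mm. A picture is of the moment at which its call begins: read the wrist's pose just before it. camera_params takes no time and is no camera call; for the wrist camera it gives the pose at the moment of the call.
A pose or a line that the arm cannot do raises ctrl.MotionError and nothing moves.
- ctrl.sign_off(): hands the job in; it is judged then, once.
Trained networks look in the newest picture that a camera, given by its name, has taken for a name from the list of things; names that differ only in an ending like _2 or _b are one class to them, and where a whole thing is asked for, a point or a joint stands for the part that bears it (a point fixed in the world has none). Each returns a list of dicts, best first, with "score" (0 to 1); they miss things now and then, are a little off and sometimes report something else, mostly with a low value. They report only what shows in the picture. A call takes as long as a camera call.
- ctrl.look_for(camera, name): "rect" ([left, top, right, bottom] in pixels, round what is visible of it).
- ctrl.outline_of(camera, name): "region" (480x640 bool, what is visible of it) and "rect" ([left, top, right, bottom] in pixels, round what is visible of it).
Readings, each from a call of its own:
- ctrl.read_time_s(): time.
- ctrl.read_qpos(): joint angles.
- ctrl.read_joint_vel(): joint speeds.
- ctrl.read_effort(): joint torques, N m.
- ctrl.read_eef_pos(): TCP position.
- ctrl.read_tcp_rot(): TCP orientation.
- ctrl.read_ft_force(): force on the tool from outside, world axes, zero at the start.
- ctrl.read_ft_torque(): the same for the moment, N m.
- ctrl.read_finger_gap(): finger opening in m.
- ctrl.read_grasp_force(): force on a finger pad.
Only numpy, scipy, OpenCV 4.12 (cv2) and the standard library are available. Lean on these libraries where they do the work, as an engineer would, in place of code of your own. Each camera call takes 0.05 s, during which the arm holds its last target. There are 200 camera calls.

## Working session

There is one attempt and no reset: what is moved stays moved. The work goes in short steps, each a Python script; the robot and the scene stay as the last script left them, time stands still between calls to the robot, and variables do not carry over. Pictures are saved under pics/ and viewed, at most 10 in all, crops included, and the job is handed in when it is done.

```bash
mkdir -p pics; ls
cat > h.py <<'E'
import numpy as np, cv2
from bench import ctrl
def snap(cam):
    P=ctrl.camera_params(cam); im,d=ctrl.read_camera(cam); return im,d,P
def pts(d,P,mask=None):
    m=(d>0) if mask is None else (mask&(d>0))
    v,u=np.nonzero(m); z=d[v,u]; K=np.array(P["K"]); T=np.linalg.inv(np.array(P["camera_from_world"]))
    c=np.stack([(u-K[0,2])/K[0,0]*z,(v-K[1,2])/K[1,1]*z,z],1)
    return c@T[:3,:3].T+T[:3,3],u,v
def save(n,im): cv2.imwrite(f"pics/{n}.png",im[:,:,::-1])
E
python3 - <<'E'
from h import *
ims=[]
for c in("scene","side"):
    im,d,P=snap(c); save(c,im); print(c,np.round(P["K"],1).tolist(),np.round(P["camera_from_world"],3).tolist())
    np.savez(c+".npz",im=im,d=d,K=P["K"],T=P["camera_from_world"])
    for n in("curing_box","lid","pull_bar","slat_1","drying_mat","coffee_cup","pencil_pot","eraser"):
        for r in ctrl.outline_of(c,n)[:7]:
            p,_,_=pts(d,P,r["region"]); print(n,round(r["score"],2),np.round(r["rect"]).tolist(),np.round(np.median(p,0),3),np.round(np.percentile(p,2,axis=0),3),np.round(np.percentile(p,98,axis=0),3))
E
```

```text
bench.py
pics
scene [[460.4, 0.0, 328.5], [0.0, 460.4, 236.5], [0.0, 0.0, 1.0]] [[-0.518, 0.855, 0.017, 0.285], [0.575, 0.362, -0.734, -0.259], [-0.633, -0.37, -0.679, 1.662], [0.0, 0.0, 0.0, 1.0]]
curing_box 0.79 [334.0, 265.0, 443.0, 327.0] [0.636 0.214 0.057] [0.618 0.079 0.003] [0.658 0.335 0.115]
lid 0.95 [330.0, 205.0, 464.0, 301.0] [0.536 0.199 0.121] [0.413 0.059 0.115] [0.649 0.331 0.152]
pull_bar 0.9 [331.0, 209.0, 464.0, 300.0] [0.535 0.198 0.121] [0.408 0.057 0.113] [0.649 0.331 0.152]
pull_bar 0.69 [354.0, 227.0, 381.0, 260.0] [0.573 0.128 0.132] [0.51  0.115 0.123] [0.624 0.14  0.136]
slat_1 0.81 [399.0, 246.0, 434.0, 274.0] [0.56  0.252 0.132] [0.497 0.228 0.121] [0.611 0.275 0.136]
slat_1 0.6 [356.0, 227.0, 380.0, 262.0] [0.571 0.128 0.132] [0.508 0.114 0.122] [0.624 0.14  0.136]
coffee_cup 0.93 [487.0, 289.0, 530.0, 339.0] [0.564 0.487 0.108] [0.509 0.45  0.008] [0.583 0.524 0.115]
pencil_pot 0.57 [202.0, 142.0, 227.0, 192.0] [ 0.477 -0.468  0.076] [ 0.304 -0.65  -0.001] [ 0.503 -0.445  0.153]
eraser 0.72 [272.0, 301.0, 293.0, 311.0] [ 0.774 -0.004  0.012] [ 0.755 -0
[... 784 characters left out ...]
.173  0.017] [ 0.522 -0.185  0.007] [ 0.637 -0.155  0.021]
slat_1 0.69 [288.0, 169.0, 329.0, 182.0] [0.547 0.247 0.129] [0.493 0.225 0.117] [0.607 0.293 0.134]
slat_1 0.64 [296.0, 194.0, 336.0, 206.0] [0.562 0.118 0.13 ] [0.509 0.11  0.118] [0.618 0.138 0.135]
drying_mat 0.84 [286.0, 285.0, 362.0, 345.0] [ 0.572 -0.227  0.005] [ 0.483 -0.297  0.001] [ 0.663 -0.117  0.009]
coffee_cup 0.81 [292.0, 134.0, 314.0, 166.0] [0.538 0.461 0.101] [0.502 0.442 0.043] [0.576 0.516 0.114]
pencil_pot 0.78 [263.0, 358.0, 300.0, 430.0] [ 0.464 -0.496  0.083] [ 0.43  -0.52   0.006] [ 0.497 -0.448  0.157]
eraser 0.74 [386.0, 253.0, 400.0, 268.0] [ 0.77  -0.014  0.01 ] [ 0.753 -0.036 -0.   ] [0.788 0.012 0.016]
```

View pics/scene.png

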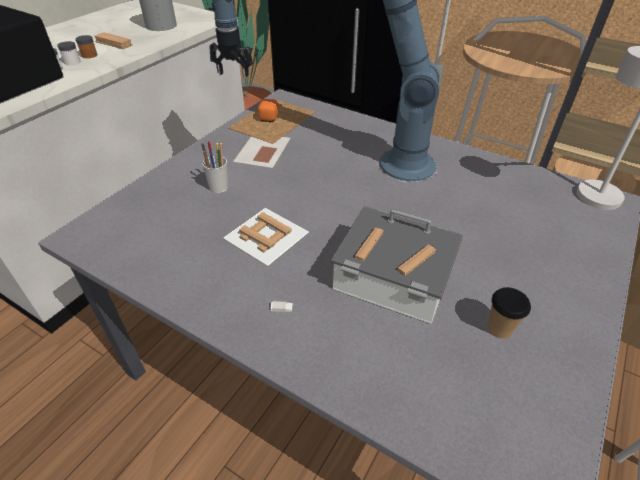

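View pics/side.png

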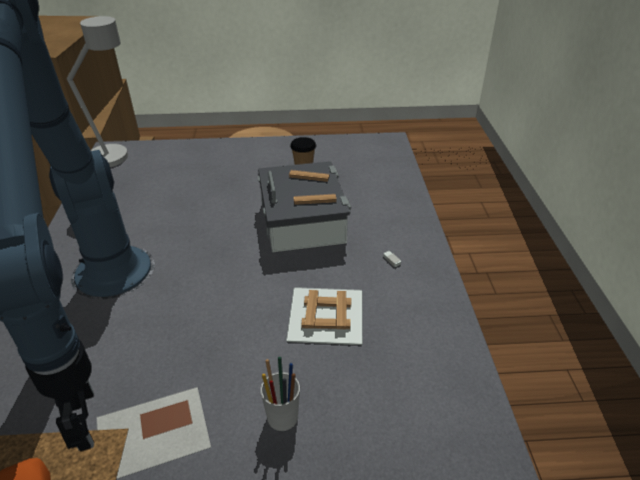

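The box is near (0.53, 0.20) with its handle towards the robot. The slats on the lid are at pixels (369,243) and (416,260) in the scene view. The pile is at (0.57,-0.21), with the upper pair along y. Next I'll take close wrist views.

```bash
cat >> h.py <<'E'
from scipy.spatial.transform import Rotation as R
def down(a):  # tool z down, tool y at heading a
    y=np.array([np.cos(a),np.sin(a),0]); z=np.array([0,0,-1.]); return R.from_matrix(np.stack([np.cross(y,z),y,z],1)).as_quat()
def fit(p,zlo,zhi):
    q=p[(p[:,2]>zlo)&(p[:,2]<zhi)][:,:2].astype(np.float32); (c,s,a)=cv2.minAreaRect(q); return np.array(c),s,a,len(q)
E
python3 - <<'E'
from h import *
r=R.from_quat(ctrl.read_tcp_rot()).as_matrix(); print("y axis",r[:,1].round(3),"z",r[:,2].round(3)); h0=np.arctan2(r[1,1],r[0,1]);print(h0)
P=np.array(ctrl.camera_params("wrist")["camera_from_world"]);T=np.linalg.inv(P)
print("cam in tool",(r.T@(T[:3,3]-ctrl.read_eef_pos())).round(3), (r.T@T[:3,:3]).round(2).tolist(), np.array(ctrl.camera_params("wrist")["K"])[0])
for a in (np.pi/2,-np.pi/2,0,np.pi):
  for p in ([.57,-.21,.4],[.5,.19,.4],[.56,.25,.137],[.57,-.21,.05],[.42,.2,.16]):
    q=ctrl.inverse_kinematics(p,down(a)); print(round(a,2),p,None if q is None else np.round(q,2))
E
```

```text
y axis [ 0.265 -0.964  0.   ] z [ 0. -0. -1.]
-1.3029150368659217
cam in tool [ 0.075  0.    -0.13 ] [[-0.0, -0.95, -0.3], [1.0, -0.0, 0.0], [-0.0, -0.3, 0.95]] [419.35128317   0.         319.77214813]
1.57 [0.57, -0.21, 0.4] [ 0.77  0.27 -0.6   1.47  0.15  1.45  1.74]
1.57 [0.5, 0.19, 0.4] [ 0.7   0.29 -1.34  1.62  0.28  1.46  0.91]
1.57 [0.56, 0.25, 0.137] [ 0.24  0.63 -0.95  1.74  0.58  1.08  0.66]
1.57 [0.57, -0.21, 0.05] [ 0.72  0.61 -0.55  1.81  0.41  0.84  1.54]
1.57 [0.42, 0.2, 0.16] [ 0.57  0.4  -1.25  2.07  0.46  0.99  0.66]
-1.57 [0.57, -0.21, 0.4] [ 0.53  0.23 -0.3   1.48  0.07  1.44 -1.34]
-1.57 [0.5, 0.19, 0.4] [ 0.62  0.23 -1.22  1.62  0.22  1.44 -2.18]
-1.57 [0.56, 0.25, 0.137] [ 0.15  0.57 -0.82  1.75  0.48  1.03 -2.42]
-1.57 [0.57, -0.21, 0.05] [ 0.48  0.55 -0.24  1.82  0.18  0.79 -1.42]
-1.57 [0.42, 0.2, 0.16] [ 0.53  0.36 -1.19  2.07  0.4   0.97 -2.44]
0 [0.57, -0.21, 0.4] [ 0.67  0.25 -0.47  1.48  0.11  1.44  0.2 ]
0 [0.5, 0.19, 0.4] [ 0.69  0.28 -1.33  1.62  0.28  1.46 -0.66]
0 [0.56, 0.25, 0.137] [ 0.2   0.6  -0.89  1.74  0.53  1.06 -0.88]
0 [0.57, -0.21, 0.05] [ 0.68  0.6  -0.5   1.81  0.37  0.83  0.  ]
0 [0.42, 0.2, 0.16] [ 0.53  0.36 -1.18  2.07  0.4   0.97 -0.87]
3.14 [0.57, -0.21, 0.4] [-0.68  0.51  1.39  1.54 -0.5   1.51 -2.43]
3.14 [0.5, 0.19, 0.4] [ 0.64  0.24 -1.25  1.62  0.23  1.44  2.52]
3.14 [0.56, 0.25, 0.137] [ 0.4   0.83 -1.25  1.74  0.84  1.22  2.06]
3.14 [0.57, -0.21, 0.05] [ 0.24  0.54  0.05  1.83 -0.04  0.77 -2.82]
3.14 [0.42, 0.2, 0.16] [ 0.56  0.38 -1.23  2.07  0.44  0.99  2.25]
```

Run:
```python
from h import *
o=down(np.pi/2)
cur=ctrl.read_eef_pos()
for n,p in(("mat",[.52,-.21,.32]),("box",[.5,.19,.38])):
    ctrl.move_ptp(p,o); ctrl.pause(.3)
    im,d,P=snap("wrist"); save(n,im); np.savez(n+".npz",im=im,d=d,K=P["K"],T=P["camera_from_world"])
    for c in (("slat_1","drying_mat") if n=="mat" else ("slat_1","lid","pull_bar")):
        for r in ctrl.outline_of("wrist",c)[:5]:
            m=cv2.erode(r["region"].astype(np.uint8),np.ones((3,3)))>0
            p,_,_=pts(d,P,m); zm=np.median(p[:,2]); print(c,round(r["score"],2),np.round(r["rect"]).tolist(),"z",zm.round(4),fit(p,zm-.006,zm+.006))
print(ctrl.read_time_s())
```

```text
slat_1 0.4 [566.0, 95.0, 637.0, 342.0] z 0.0525 (array([0.54065406, 0.05914854]), (0.2166895568370819, 0.027911577373743057), 0.15766572952270508, 1738)
drying_mat 0.68 [242.0, 147.0, 420.0, 321.0] z 0.0072 (array([ 0.57293129, -0.2045137 ]), (0.17902544140815735, 0.17819420993328094), 83.24880981445312, 15976)
slat_1 0.84 [236.0, 206.0, 272.0, 324.0] z 0.1332 (array([0.56162101, 0.12654541]), (0.11874355375766754, 0.023105818778276443), 2.248849630355835, 2839)
slat_1 0.59 [357.0, 190.0, 418.0, 312.0] z 0.1331 (array([0.55025572, 0.25056788]), (0.023660855367779732, 0.11880478262901306), 74.70984649658203, 2934)
lid 0.77 [153.0, 79.0, 470.0, 350.0] z 0.1212 (array([0.52496201, 0.19174688]), (0.237344428896904, 0.27986377477645874), 6.814034938812256, 59461)
pull_bar 0.74 [153.0, 81.0, 474.0, 348.0] z 0.1212 (array([0.52460563, 0.19139323]), (0.2379256784915924, 0.27858301997184753), 6.749547004699707, 59329)
pull_bar 0.18 [0.0, 265.0, 54.0, 286.0] z 0.0311 (array([ 0.61257279, -0.17554832]), (0.058547791093587875, 0.024775998666882515), 84.4796142578125, 933)
5.325
```

View pics/mat.png

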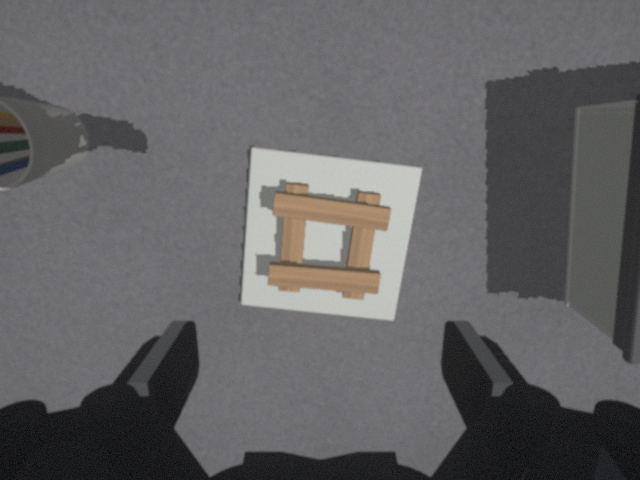

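View pics/box.png

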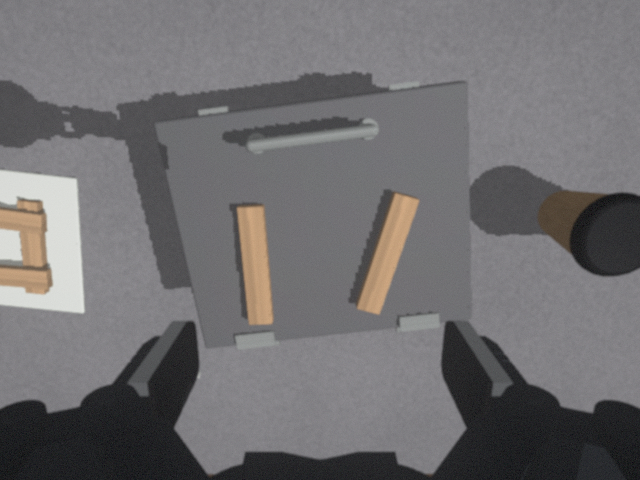

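The mat view shows the pile at pixels (325,240) with its top pair roughly horizontal. The box view shows the slats at (255,265) and (388,252), and the handle bar from (255,143) to (370,130). Next I'll work out the exact headings.

```bash
cat >> h.py <<'E'
def load(n):
    f=np.load(n+".npz"); return f["im"],f["d"],dict(K=f["K"],camera_from_world=f["T"])
def rect(q):
    r=cv2.minAreaRect(np.float32(q)); b=cv2.boxPoints(r); e=[b[1]-b[0],b[2]-b[1]]; l=[np.linalg.norm(x) for x in e]
    i=int(l[1]>l[0]); v=e[i]; h=np.arctan2(v[1],v[0]); return np.r_[r[0],h%np.pi,l[i],l[1-i]].round(4)
def comps(d,P,zlo,zhi,mn=300,box=None):
    p,u,v=pts(d,P); s=(p[:,2]>zlo)&(p[:,2]<zhi)
    if box is not None: s&=(p[:,0]>box[0])&(p[:,0]<box[1])&(p[:,1]>box[2])&(p[:,1]<box[3])
    m=np.zeros(d.shape,np.uint8); m[v[s],u[s]]=1
    n,L=cv2.connectedComponents(m); lab=L[v,u]
    return [(rect(p[lab==k][:,:2]),np.median(p[lab==k][:,2]).round(4)) for k in range(1,n) if (lab==k).sum()>mn]
E
python3 - <<'E'
from h import *
im,d,P=load("mat"); B=(.45,.7,-.33,-.09)
for z in((.025,.04),(.012,.025),(.003,.012)):
    print(z,*comps(d,P,*z,box=B),sep="\n ")
im,d,P=load("box"); B=(.35,.72,.03,.36)
for z in((.14,.17),(.128,.139),(.112,.1275)): print(z,*comps(d,P,*z,box=B,mn=60),sep="\n ")
E
```

```text
(0.025, 0.04)
 (array([ 0.5367, -0.1999,  1.4242,  0.1197,  0.0246]), np.float64(0.0312))
 (array([ 0.6101, -0.2076,  1.4782,  0.1199,  0.0252]), np.float64(0.0311))
(0.012, 0.025)
 (array([ 0.5752, -0.2037,  1.461 ,  0.1184,  0.0504]), np.float64(0.0192))
(0.003, 0.012)
 (array([ 0.574 , -0.2044,  1.4513,  0.1824,  0.1821]), np.float64(0.0072))
 (array([ 0.5789, -0.205 ,  1.449 ,  0.0506,  0.0506]), np.float64(0.0072))
(0.14, 0.17)
 (array([0.4407, 0.1816, 1.691 , 0.109 , 0.01  ]), np.float64(0.1603))
(0.128, 0.139)
 (array([0.5509, 0.2512, 2.8681, 0.1199, 0.0247]), np.float64(0.1331))
 (array([0.5623, 0.126 , 0.0414, 0.1201, 0.0244]), np.float64(0.1332))
(0.112, 0.1275)
 (array([0.5282, 0.1919, 1.6904, 0.2811, 0.2455]), np.float64(0.1212))
```

```bash
cat >> h.py <<'E'
MAT=np.array([.5735,-.2040]); MY=-.12
def pick(xy,h):
    o=down(h+np.pi/2); ctrl.move_gripper(.055,30)
    ctrl.move_ptp([*xy,.2],o); ctrl.movel([*xy,.137],speed=.08)
    print("f",np.round(ctrl.read_ft_force(),1)); ctrl.move_gripper(.0,30)
    g=ctrl.read_finger_gap(); print("gap",g,ctrl.read_grasp_force(),ctrl.read_eef_pos().round(4)); assert .018<g<.03
    ctrl.movel([*xy,.24],speed=.15); print("gap up",ctrl.read_finger_gap())
def place(s):
    t=MAT+s*.036*np.array([-np.sin(MY),np.cos(MY)]); o=down(MY+np.pi/2)
    ctrl.move_ptp([*t,.12],o); print("gap",ctrl.read_finger_gap()); ctrl.movel([*t,.055],speed=.08); ctrl.pause(.2); f0=ctrl.read_ft_force()
    ctrl.movel([*t,.0475],speed=.03); print("df",np.round(ctrl.read_ft_force()-f0,1),ctrl.read_eef_pos().round(4))
    ctrl.move_gripper(.040,30); ctrl.movel([*t,.14],speed=.12); print("t",ctrl.read_time_s())
E
python3 - <<'E'
from h import *
pick([.5623,.126],.0414); place(-1)
E
```

```text
f [0.5 0.4 0.9]
gap 0.02294360584282525 30.194249153137207 [0.5629 0.1262 0.1378]
gap up 0.023365662773790253
gap 0.023052102970029124
df [-0.1 -1.2  2. ] [ 0.5696 -0.2399  0.0478]
t 12.9333
```

Run:
```python
from h import *
pick([.5507,.2510],2.8681-np.pi); place(1)
ctrl.move_ptp([.52,-.21,.32],down(np.pi/2)); ctrl.pause(.2)
im,d,P=snap("wrist"); save("mat2",im)
for z in((.037,.052),(.025,.037),(.003,.012)): print(z,*comps(d,P,*z,mn=60,box=(.45,.7,-.33,-.09)),sep="\n ")
```

```text
f [0.5 0.4 1.9]
gap 0.0227387439072641 30.07436513900757 [0.5512 0.2513 0.1378]
gap up 0.022806781043726795
gap 0.02311399593937172
df [ 0.1 -1.2  1.6] [ 0.5782 -0.1684  0.0478]
t 21.5917
(0.037, 0.052)
 (array([ 0.5692, -0.2411,  3.0222,  0.12  ,  0.024 ]), np.float64(0.0432))
 (array([ 0.5776, -0.1696,  3.018 ,  0.1202,  0.0243]), np.float64(0.0431))
(0.025, 0.037)
 (array([ 0.5286, -0.254 ,  2.9933,  0.0239,  0.0103]), np.float64(0.0311))
 (array([ 0.5364, -0.2007,  1.4501,  0.0483,  0.0306]), np.float64(0.0311))
 (array([ 0.5444, -0.1461,  2.9923,  0.0241,  0.011 ]), np.float64(0.031))
 (array([ 0.6052, -0.2628,  3.0569,  0.0244,  0.0091]), np.float64(0.0311))
 (array([ 0.6085, -0.2095,  1.5073,  0.0495,  0.029 ]), np.float64(0.0311))
 (array([ 0.6151, -0.1541,  3.058 ,  0.0243,  0.0126]), np.float64(0.031))
(0.003, 0.012)
 (array([ 0.5733, -0.2046,  3.0336,  0.1833,  0.1825]), np.float64(0.0072))
 (array([ 0.5787, -0.2045,  3.0406,  0.0505,  0.0505]), np.float64(0.0072))
```

View pics/mat2.png

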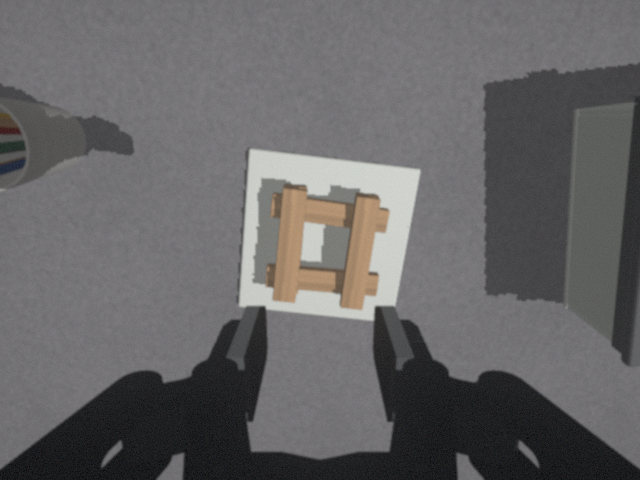

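The third layer is in place: both slats are at the target positions with the right headings, and the lower slats haven't shifted. Next is the handle.

```bash
cat >> h.py <<'E'
YB=.1196; BX=np.array([.4407,.1816]); UX=np.array([np.cos(YB),np.sin(YB),0])
def lidpose(th):
    ax=np.array([-np.sin(YB),np.cos(YB),0]); r=R.from_rotvec(ax*th)   # + about lid y: front (at -x) rises
    c=np.r_[BX,.155]; hinge=c+.206*UX-[0,0,.047]
    o=r*R.from_quat(down(YB)); b=hinge+r.apply(c-hinge)
    return b+o.apply([0,0,.005]),o.as_quat()
E
python3 - <<'E'
from h import *
print(lidpose(0)[0],lidpose(.085)[0])
p,o=lidpose(0)
ctrl.move_gripper(.05,30); ctrl.move_ptp(p+[0,0,.09],o); ctrl.movel(p,speed=.08); ctrl.pause(.2)
print("f",np.round(ctrl.read_ft_force(),1),ctrl.read_eef_pos().round(4))
ctrl.move_gripper(0,90); print("gap",ctrl.read_finger_gap(),ctrl.read_grasp_force(),np.round(ctrl.read_ft_force(),1),ctrl.read_eef_pos().round(4),ctrl.read_time_s())
E
```

```text
[0.4407 0.1816 0.15  ] [0.44497865 0.18211418 0.16733729]
f [ 0.1 -1.1  0.2] [0.4411 0.1817 0.1504]
gap 0.006973945438083422 87.76349186897278 [3.3 1.2 0.1] [0.442  0.1817 0.1504] 26.7583
```

Run:
```python
from h import *
for th in np.arange(.008,.0861,.0077):
    p,o=lidpose(th); ctrl.movel(p,o,speed=.012)
    print(th.round(3),(ctrl.read_eef_pos()[2]-.1504).round(4),(p[2]-.15).round(4),np.round(ctrl.read_ft_force(),1),round(ctrl.read_finger_gap(),4))
ctrl.pause(.3); print(ctrl.read_eef_pos().round(4),np.round(ctrl.read_ft_force(),1),ctrl.read_grasp_force(),ctrl.read_time_s())
im,d,P=snap("wrist"); save("lid",im); p,u,v=pts(d,P)
im,d,P=snap("side"); save("side2",im); np.savez("side2.npz",im=im,d=d,K=P["K"],T=P["camera_from_world"])
# lid height profile along lid x, from side cam
p,_,_=pts(d,P); q=p[:,:2]-BX; lx=q@[np.cos(YB),np.sin(YB)]; ly=q@[-np.sin(YB),np.cos(YB)]
for a in np.arange(-.02,.2,.02):
    s=(lx>a)&(lx<a+.02)&(abs(ly)>.06)&(abs(ly)<.12)&(p[:,2]>.11)&(p[:,2]<.16); print(a.round(2),s.sum(),np.median(p[s,2]).round(4) if s.any() else None)
```

```text
0.008 0.0002 0.0016 [  8.1   3.5 -12.6] 0.0068
0.016 0.0012 0.0032 [  7.2   3.8 -15.3] 0.0068
0.023 0.0027 0.0048 [  8.2   3.9 -16.1] 0.0068
0.031 0.0044 0.0064 [  7.8   2.4 -14.6] 0.0072
0.039 0.0072 0.008 [ 5.3  1.4 -6.3] 0.0069
0.046 0.0089 0.0095 [ 4.9  1.9 -5.2] 0.0074
0.054 0.0106 0.0111 [ 5.   1.5 -4.8] 0.007
0.062 0.0121 0.0127 [ 5.   1.4 -4.8] 0.0074
0.07 0.0136 0.0142 [ 5.9  0.2 -5.8] 0.0069
0.077 0.0152 0.0158 [ 5.1  0.7 -3.9] 0.0071
0.085 0.0167 0.0173 [ 6.1  0.4 -4.8] 0.007
[0.4461 0.1822 0.1671] [ 5.7  1.3 -5.5] 89.51488852500916 30.1833
-0.02 110 0.1369
0.0 101 0.1355
0.02 102 0.1337
0.04 123 0.1319
0.06 153 0.1301
0.08 157 0.1283
0.1 151 0.1271
0.12 151 0.125
0.14 153 0.1239
0.16 143 0.1223
0.18 158 0.1218
```

View pics/side2.png

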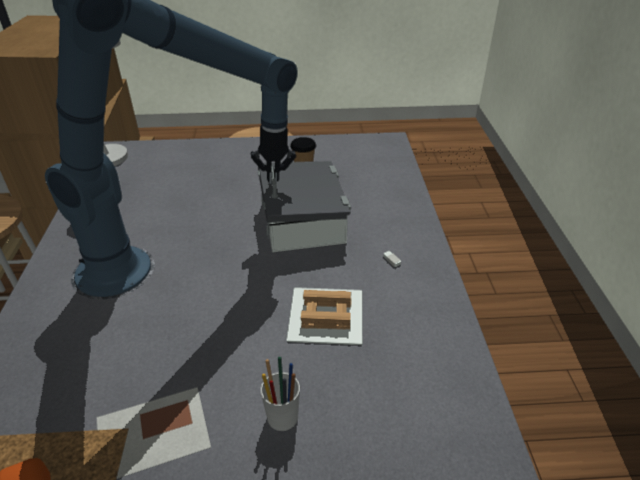

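The lid is held. Its slope of about 0.08 rad puts the front about 19 mm open. The pile at pixels (326,310) and the bystanders look undisturbed, so I'm handing in.

```bash
python3 -c "
from bench import ctrl
print(ctrl.sign_off())"
```

```text
the job is handed in; nothing more can be done
None
```

Job handed in: both slats lie on the pile as its third layer, the lid broke free of its seal without jumping, and the gripper is still holding it about 19 mm ajar; the call returned no verdict.

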